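# Report the uncapped tube at the microscope bench

## Robot

A 7-joint arm with a two-finger parallel gripper is mounted at the origin on the work surface. World frame = base frame: x ahead of the robot, y to its left, z up, the work surface at z = 0. Lengths are in m, angles in rad, forces in N, time in s.
With the tool pointing down it reaches from about 0.4 to 0.85 m from the base axis. Payload 10.4 kg.
Tool frame: the origin (TCP) lies between the finger pads, 19 mm behind the fingertips; this is the grasp point; z points along the fingers, y is the line along which they close (so a half turn about z gives the same grasp; the last joint's range is limited). The gripper opens to 87 mm and grips with 3 to 60 N. Pads are 19 mm wide; open, the fingers measure 117 mm over their backs; the gripper's body (75 mm by 190 mm) begins 51 mm behind the grasp point.
Start: joints at [1.119, 0.332, -0.065, 1.46, 0.022, 1.35, -0.088], TCP at [0.26, -0.568, 0.241] pointing down, gripper open.
Joint ranges: [-2.6, 2.6], [-0.5, 2.12], [-1.47, 1.34], [0.16, 2.42], [-1.27, 4.41], [0.06, 2.06], [-2.6, 2.6]. Speed limits (rad/s): [2.22, 2.22, 2.79, 2.79, 3.14, 3.14, 3.14].

## Interface

Orientations are given as a unit quaternion [x, y, z, w].
In Python, from bench import r gives the robot as it stands. The module is installed in compiled form; this text tells all that it offers.
- The arm moves only by the shell command python3 -m crank 'ROWS' [FORCE]. ROWS is JSON, a list of rows, each an object of numbers: "claw": the closure, from -1 (fully open) to 1 (shut); "dx", "dy", "dz": the shift along the tool's x, y, z each as a share of 3 cm, from -1 to 1; "ax", "ay", "az": the turn, a rotation vector about the tool's x, y, z each as a share of 6 degrees, from -1 to 1. A call has 1 to 8 rows; each row shifts and turns the commanded pose from where the row before left it, along the tool's axes as they then stand; what a row does not reach is not made up. A row lasts 1/12 s, in which the tool goes at most 41.7 mm and 7.16 degrees, less where a joint would pass 70% of its speed; a pose out of reach is approached as far as the arm can. A call with a number of a shift or a turn outside -1 to 1 is refused whole. A call with a gripper value outside its range is refused whole. The fingers move at their own pace and stop on an object; FORCE is the grip in N (left out, the last holds). Time passes only in rows, so rows that do not move let the fingers close. It gives the time, the measured TCP pose, the force, the opening and the grip force at its end, in the units of the state.
- r.read_state(): the state, without advancing time (a new reading comes with each control period).
- r.camera(name): name is "side" or "top"; returns a dict with "color" (480x640x3 uint8, red, green, blue), "mtx" (3x3 intrinsics, pixels), "R" (3x3) and "t" (3): a world point X has camera coordinates R X + t. Camera axes: x right, y down, z forward; pixel columns grow to the right and rows downward; lengths in m; the calibration is good to about 2 mm. A picture is of the moment at which its call begins. There is no depth.
- r.close_job(): hands the job in; it is judged then, once.
The state is a dict: "time": time; "joint_positions": joint angles; "joint_vel": joint speeds; "joint_torque": joint torques, N m; "ee_pos": TCP position; "eef_rot": TCP orientation; "ft_force": force on the tool from outside, world axes, zero at the start; "torque": the same for the moment, N m; "width": finger opening in m; "grip_force": force on a finger pad.
Only numpy, scipy, OpenCV 4.12 (cv2) and the standard library are available. Lean on these libraries where they do the work, as an engineer would, in place of code of your own. Each camera call takes 0.05 s, during which the arm holds its last target. There are 200 camera calls.

## Task

One tube in the rack has lost its screw cap: show it to the colleague watching. Point at the open tube from straight above, fingertips 1 to 4 cm over its mouth, for two full seconds, then point in the same way at the missing cap lying on the bench for two full seconds, and then press the large key of the two-key box all the way down to log it and let it go. Touch nothing but that key's box: pick nothing up, move nothing, and leave the small key alone.

Things in the scene. Friction and masses are not known exactly. Their poses are not given: they have to be found in the camera images.
- tube_mouth (a point): Centre of the open mouth (rim height) of the one tube in the rack that has lost its cap: a white plastic 50 ml tube, 29 mm across, 113 mm tall, 2 mm wall, standing upright; its rim is about 123 mm above the table. z is up.
- cap_top (a point): Centre of the top face of the missing screw cap: a blue ribbed plastic disc 36 mm across and 15 mm high lying flat on the table, so this point is 15 mm above the table. It is loose and weighs about 15 g.
- big_key_top (a point): Centre of the top face of the large key: a round black push button 38 mm across on a grey two-key box. It moves straight down 6 mm against a spring (about 5 N at the bottom of its travel) and springs back when let go. The small key's centre is 85 mm away on the same box.
- big_key (a joint): How far the large key is pressed, m: 0 released, 0.006 fully down.
- small_key (a joint): How far the small key (round, black, 18 mm across) is pressed, m: 0 released, 0.006 fully down. Not to be pressed.
- keybox: Grey two-key box fixed to the table, 100 x 160 x 34 mm (x, y, z); origin at the centre of its underside. In its frame the large key is at y = +40 mm and the small key at y = -45 mm, both at x = 0.
- rack: Grey plastic tube rack fixed to the table, 136 x 94 x 65 mm (x, y, z), with 3 x 2 square cells (pitch 42 mm); origin at the centre of its underside. Four tubes stand loosely in four of its cells; two cells are empty.
- tube_open: The tube without a cap (see point tube_mouth); origin at the centre of its underside, z along the tube.
- cap: The loose screw cap on the table (see point cap_top); origin at the centre of its underside.
- dish: Bystander: closed flat glass dish 64 mm across, 14 mm high; origin at the centre of its underside.
- spatula: Bystander: flat steel lab spatula 150 mm long, 6 to 16 mm wide, 5 mm thick, lying on the table along its x axis; origin under its centre.
- jar: Bystander: amber glass jar 48 mm across, 60 mm tall; origin under its centre.
- tip_box: Bystander: grey box with a clear lid, 87 x 112 x 75 mm; origin under its centre.
- tube_a: One of three capped tubes in the rack: white, 29 mm across, with a blue 36 mm cap; 117 mm tall, its top about 127 mm above the table; origin at the centre of its underside.
- tube_b: One of three capped tubes in the rack: white, 29 mm across, with a blue 36 mm cap; 117 mm tall, its top about 127 mm above the table; origin at the centre of its underside.
- tube_c: One of three capped tubes in the rack: white, 29 mm across, with a blue 36 mm cap; 117 mm tall, its top about 127 mm above the table; origin at the centre of its underside.
Mind the look-alikes: they are no part of the job. Leave any purple or turquoise look-alike of the keybox alone.

How it is judged:
By the outcome, as a careful person would: the job done as asked, in the order asked, and still so for the second after the job is handed in, with the robot touching nothing.
It also fails if it takes over 48 s, if anything falls off the work surface, if the arm or the gripper's body presses on something with over 40 N, if the wrist force passes 120 N, or if a joint passes its speed limit or range.

## Working session

There is one attempt and no reset: what is moved stays moved. The work goes in short steps, Python scripts to look and compute and a shell command to move; the robot and the scene stay as the last step left them, time stands still between calls to the robot, and variables do not carry over. Pictures are saved under pics/ and viewed, at most 10 in all, crops included, and the job is handed in when it is done.

```bash
mkdir -p pics; cat > h.py <<'E'
from bench import r
import numpy as np, cv2
def shot(n,f=None):
    c=r.camera(n)
    if f: cv2.imwrite('pics/'+f,c['color'][:,:,::-1])
    return c
def ray(c,u,v,z):
    d=c['R'].T@np.linalg.solve(c['mtx'],[u,v,1.]); o=-c['R'].T@c['t']
    return o+d*(z-o[2])/d[2]
def proj(c,X):
    p=c['mtx']@(c['R']@np.array(X,float)+c['t']); return p[:2]/p[2]
E
python3 - <<'E'
from h import *
for n in('top','side'):
    c=shot(n,n+'0.png'); np.savez(n+'0.npz',**c); print(n,-c['R'].T@c['t'])
s=r.read_state(); print(s['time'],s['ee_pos'],s['eef_rot'],s['width'])
E
```

```text
top [ 0.3432725  -0.01754182  1.49278745]
side [-0.1818909   1.04427005  0.97970498]
0.1 [ 0.25973226 -0.56811793  0.2405418 ] [ 9.77097205e-01  2.12792473e-01 -1.69877720e-04 -6.21026128e-04] 0.08726267643136541
```

View pics/top0.png

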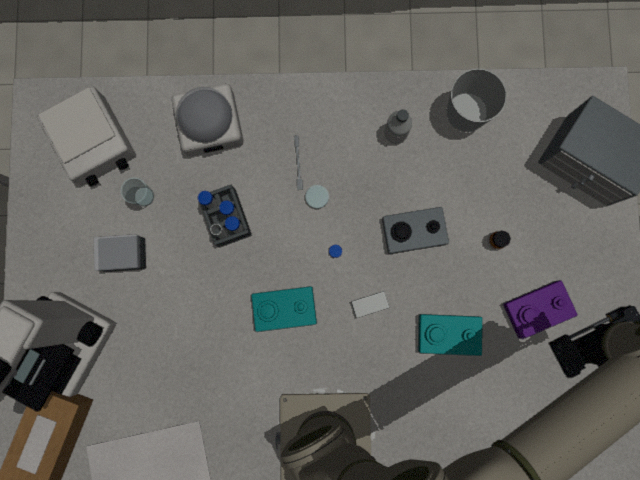

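View pics/side0.png

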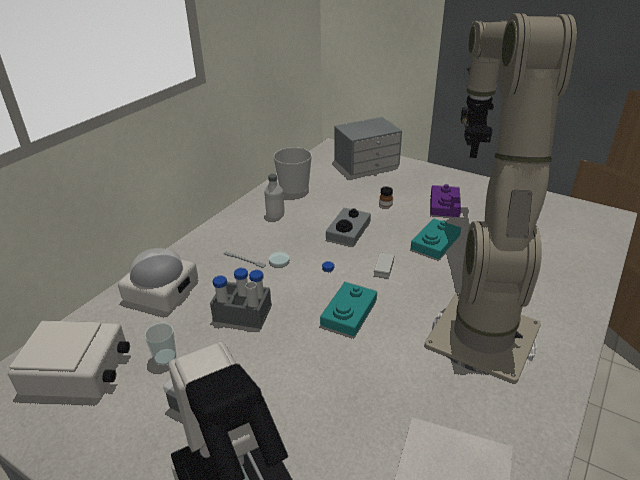

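Top view: the open tube's ring is at (216,230). Capped tubes are at (205,198), (227,207) and (232,224). The loose blue cap is at (335,251), and the dish at (317,196) is not it. The grey keybox has its large key at (401,232) and small key at (433,227). The look-alikes to leave alone are the turquoise boxes at (284,309) and (450,335) and the purple one at (540,308). The glass beaker at (137,193) is not the tube.

```bash
cat > m.py <<'E'
from h import *
T=dict(np.load('top0.npz'));S=dict(np.load('side0.npz'))
def blobs(c,mask,box,amin=15):
    m=np.zeros(mask.shape,np.uint8);x0,y0,x1,y1=box;m[y0:y1,x0:x1]=mask[y0:y1,x0:x1]
    n,_,st,ce=cv2.connectedComponentsWithStats(m)
    return [(ce[i].round(1),st[i,2:5]) for i in range(1,n) if st[i,4]>=amin]
def blue(c):
    a=c['color'].astype(int);return ((a[...,2]>a[...,0]+60)&(a[...,2]>a[...,1]+35)).astype(np.uint8)
def dark(c): return (c['color'].max(2)<45).astype(np.uint8)
for n,c,bb,kb in(('top',T,(190,180,350,265),(385,210,447,250)),('side',S,(205,255,340,300),(325,205,372,245))):
    print(n)
    for p,s in blobs(c,blue(c),bb): print(' blue',p,s,'z.127',ray(c,*p,.127).round(3),'z.015',ray(c,*p,.013).round(3))
    for p,s in blobs(c,dark(c),kb): print(' key',p,s,'z.04',ray(c,*p,.04).round(3))
print('mouth top(216,230)',ray(T,216,230,.123).round(3),'side px of it',proj(S,ray(T,216,230,.123)))
a=T['color'][185:260,190:260];b=T['color'][205:260,320:450]
a=cv2.resize(a,None,fx=6,fy=6,interpolation=2);b=cv2.resize(S['color'][255:330,200:275],None,fx=6,fy=6,interpolation=2)
cv2.imwrite('pics/crop1.png',np.hstack([a[:450,:400],b[:450,:400]])[:,:,::-1])
E
python3 m.py
```

```text
top
 blue [204.6 197.3] [ 14  14 145] z.127 [0.61  0.287 0.127] z.015 [0.633 0.313 0.013]
 blue [226.2 207. ] [ 14  14 151] z.127 [0.585 0.234 0.127] z.015 [0.605 0.255 0.013]
 blue [231.6 222.9] [ 14  13 153] z.127 [0.545 0.22  0.127] z.015 [0.562 0.24  0.013]
 blue [335.1 250.6] [ 13  12 124] z.127 [ 0.473 -0.033  0.127] z.015 [ 0.483 -0.034  0.013]
 key [432.8 226.2] [ 14  13 133] z.04 [ 0.54  -0.289  0.04 ]
 key [400.5 231.4] [ 21  20 323] z.04 [ 0.528 -0.205  0.04 ]
side
 blue [327.7 265. ] [11  7 64] z.127 [0.405 0.093 0.127] z.015 [ 0.484 -0.034  0.013]
 blue [240.3 271.9] [13  9 88] z.127 [0.585 0.235 0.127] z.015 [0.687 0.127 0.013]
 blue [255.7 274. ] [13 11 88] z.127 [0.545 0.221 0.127] z.015 [0.642 0.111 0.013]
 blue [218.8 279.9] [13 10 92] z.127 [0.611 0.289 0.127] z.015 [0.717 0.188 0.013]
 key [353.1 213.2] [10  9 63] z.04 [ 0.541 -0.291  0.04 ]
 key [343.5 225.8] [ 16  12 158] z.04 [ 0.53  -0.208  0.04 ]
mouth top(216,230) [0.529 0.259 0.123] side px of it [251.63673632 285.2733337 ]
```

View pics/crop1.png

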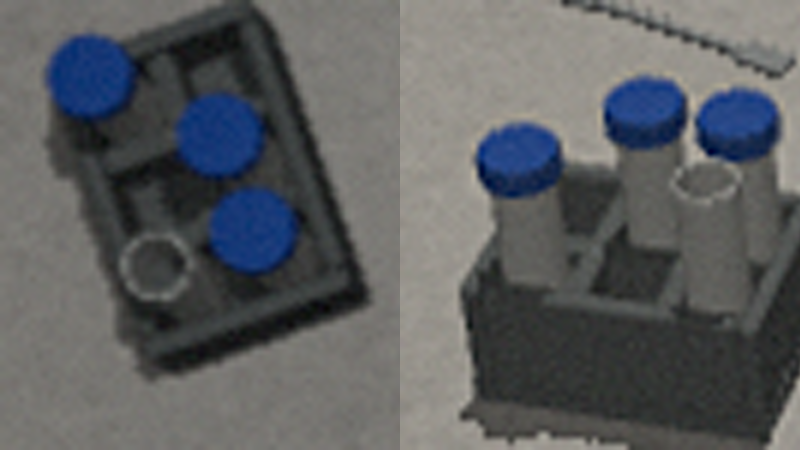

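The crop confirms it. The ring at top pixel (216,229) and side pixel (251,285) is the only uncapped tube, and both views agree on about (0.530, 0.260, 0.123). It sits 42 mm from its neighbour, which matches the pitch. The cap is at (0.483, -0.034). The large key is at (0.529, -0.206), 85 mm from the small key, so that is consistent too.

First move: at the current height, with the fingers closed.

```bash
cat > go.py <<'E'
import sys
from h import *
from scipy.spatial.transform import Rotation as Ro
s=r.read_state();R=Ro.from_quat(s['eef_rot']).as_matrix();g=np.array(eval(sys.argv[1]))
print('t',s['time'],'tcp',np.round(s['ee_pos'],4),'q7',np.round(s['joint_positions'],2),'w',round(s['width'],4),'zaxis',R[:,2].round(4),'F',np.round(s['ft_force'],1))
print('total units',(R.T@(g-s['ee_pos'])/.03).round(2))
E
python3 -m crank '[{"claw":1,"dx":0.4,"dy":-0.4},{"claw":1,"dx":0.8,"dy":-0.85},{"claw":1,"dx":0.8,"dy":-0.85},{"claw":1,"dx":0.8,"dy":-0.85},{"claw":1,"dx":0.8,"dy":-0.85},{"claw":1,"dx":0.8,"dy":-0.85},{"claw":1,"dx":0.8,"dy":-0.85},{"claw":1,"dx":0.8,"dy":-0.85}]' 5
python3 go.py '[.53,.26,.24]'
```

```text
t 0.1 tcp [ 0.2597 -0.5681  0.2405] q7 [ 1.12  0.33 -0.06  1.46  0.02  1.35 -0.09] w 0.0873 zaxis [-6.0e-04  1.1e-03 -1.0e+00] F [0.2 0.8 0.2]
total units [ 19.67 -21.36   0.04]invalid input at $[0]: expected keys claw, dx, dy, dz, ax, ay, az
```

```bash

python3 -m crank '[{"claw":1,"dx":0.4,"dy":-0.4,"dz":0,"ax":0,"ay":0,"az":0},{"claw":1,"dx":0.8,"dy":-0.85,"dz":0,"ax":0,"ay":0,"az":0},{"claw":1,"dx":0.8,"dy":-0.85,"dz":0,"ax":0,"ay":0,"az":0},{"claw":1,"dx":0.8,"dy":-0.85,"dz":0,"ax":0,"ay":0,"az":0},{"claw":1,"dx":0.8,"dy":-0.85,"dz":0,"ax":0,"ay":0,"az":0},{"claw":1,"dx":0.8,"dy":-0.85,"dz":0,"ax":0,"ay":0,"az":0},{"claw":1,"dx":0.8,"dy":-0.85,"dz":0,"ax":0,"ay":0,"az":0},{"claw":1,"dx":0.8,"dy":-0.85,"dz":0,"ax":0,"ay":0,"az":0}]' 5
python3 go.py '[.53,.26,.24]'
```

```text
time: 0.77
ee_pos: [0.3444, -0.3185, 0.241]
eef_rot: [0.977, 0.213, -0.0, -0.0]
ft_force: [0.7, 0.7, 0.1]
width: 0.0419
grip_force: 0.0
t 0.7667 tcp [ 0.3444 -0.3185  0.241 ] q7 [ 0.9   0.   -0.25  1.84  0.    1.3  -0.49] w 0.0419 zaxis [-4.e-04 -0.e+00 -1.e+00] F [0.7 0.7 0.1]
total units [ 13.64 -14.97   0.03]
```

```bash

python3 -m crank '[{"claw":1,"dx":0.95,"dy":-0.8,"dz":0,"ax":0,"ay":0,"az":0},{"claw":1,"dx":0.95,"dy":-0.8,"dz":0,"ax":0,"ay":0,"az":0},{"claw":1,"dx":0.95,"dy":-0.8,"dz":0,"ax":0,"ay":0,"az":0},{"claw":1,"dx":0.95,"dy":-0.8,"dz":0,"ax":0,"ay":0,"az":0},{"claw":1,"dx":0.95,"dy":-0.8,"dz":0,"ax":0,"ay":0,"az":0},{"claw":1,"dx":0.95,"dy":-0.8,"dz":0,"ax":0,"ay":0,"az":0},{"claw":1,"dx":0.95,"dy":-0.8,"dz":0,"ax":0,"ay":0,"az":0},{"claw":1,"dx":0.95,"dy":-0.8,"dz":0,"ax":0,"ay":0,"az":0}]' 5
python3 go.py '[.53,.26,.24]'
```

```text
time: 1.43
ee_pos: [0.4721, -0.0492, 0.2412]
eef_rot: [0.977, 0.213, 0.0, 0.0]
ft_force: [1.7, 0.2, -0.4]
width: 0.0009
grip_force: 0.0
t 1.4333 tcp [ 0.4721 -0.0492  0.2412] q7 [ 0.58  0.03 -0.58  1.82  0.02  1.3  -1.14] w 0.0009 zaxis [ 1.e-04 -3.e-04 -1.e+00] F [ 1.7  0.2 -0.4]
total units [ 6.04 -8.57  0.04]
```

```bash

python3 -m crank '[{"claw":1,"dx":0.65,"dy":-0.95,"dz":0,"ax":0,"ay":0,"az":0},{"claw":1,"dx":0.65,"dy":-0.95,"dz":0,"ax":0,"ay":0,"az":0},{"claw":1,"dx":0.65,"dy":-0.95,"dz":0,"ax":0,"ay":0,"az":0},{"claw":1,"dx":0.65,"dy":-0.95,"dz":0,"ax":0,"ay":0,"az":0},{"claw":1,"dx":0.65,"dy":-0.95,"dz":0,"ax":0,"ay":0,"az":0},{"claw":1,"dx":0.65,"dy":-0.95,"dz":0,"ax":0,"ay":0,"az":0},{"claw":1,"dx":0.65,"dy":-0.95,"dz":0,"ax":0,"ay":0,"az":0},{"claw":1,"dx":0.65,"dy":-0.95,"dz":0,"ax":0,"ay":0,"az":0}]' 5
python3 -m crank '[{"claw":1,"dx":0,"dy":0,"dz":0,"ax":0,"ay":0,"az":0},{"claw":1,"dx":0,"dy":0,"dz":0,"ax":0,"ay":0,"az":0}]'
python3 go.py '[.53,.26,.167]'
```

```text
time: 2.1
ee_pos: [0.519, 0.2227, 0.241]
eef_rot: [0.977, 0.212, -0.0, 0.0]
ft_force: [0.7, -0.5, -0.4]
width: 0.0003
grip_force: 0.0
time: 2.27
ee_pos: [0.5182, 0.2235, 0.2406]
eef_rot: [0.977, 0.215, -0.001, -0.001]
ft_force: [0.1, -0.3, -0.3]
width: 0.0007
grip_force: 0.0
t 2.2667 tcp [0.5182 0.2235 0.2406] q7 [ 0.17  0.29 -0.79  1.59  0.21  1.35 -1.78] w 0.0007 zaxis [-1.6e-03  9.0e-04 -1.0e+00] F [ 0.1 -0.3 -0.3]
total units [ 0.87 -0.93  2.45]
```

```bash

python3 -m crank '[{"claw":1,"dx":0.44,"dy":-0.46,"dz":0,"ax":0,"ay":0,"az":0},{"claw":1,"dx":0.43,"dy":-0.47,"dz":0,"ax":0,"ay":0,"az":0},{"claw":1,"dx":0,"dy":0,"dz":0.6,"ax":0,"ay":0,"az":0},{"claw":1,"dx":0,"dy":0,"dz":0.6,"ax":0,"ay":0,"az":0},{"claw":1,"dx":0,"dy":0,"dz":0.6,"ax":0,"ay":0,"az":0},{"claw":1,"dx":0,"dy":0,"dz":0.4,"ax":0,"ay":0,"az":0},{"claw":1,"dx":0,"dy":0,"dz":0.25,"ax":0,"ay":0,"az":0},{"claw":1,"dx":0,"dy":0,"dz":0,"ax":0,"ay":0,"az":0}]'
python3 go.py '[.53,.26,.167]'
python3 -c "
from h import *
c=shot('side');t=shot('top')
f=lambda i:cv2.resize(i,None,fx=4,fy=4,interpolation=2)[:400,:400]
print(proj(c,[.53,.26,.123]),proj(t,[.53,.26,.123]))
cv2.imwrite('pics/c2.png',np.hstack([f(c['color'][215:315,200:300]),f(t['color'][170:270,170:270])])[:,:,::-1])"
```

```text
time: 2.93
ee_pos: [0.5308, 0.2562, 0.1663]
eef_rot: [0.977, 0.212, -0.001, 0.0]
ft_force: [0.1, -0.2, 0.2]
width: 0.0003
grip_force: 0.0
t 2.9333 tcp [0.5308 0.2562 0.1663] q7 [ 0.08  0.41 -0.77  1.62  0.3   1.23 -1.88] w 0.0003 zaxis [-0.0019 -0.0014 -1.    ] F [ 0.1 -0.2  0.2]
total units [ 0.03 -0.13 -0.02]
[251.15699211 285.25760804] [215.76756918 229.56859662]
```

View pics/c2.png

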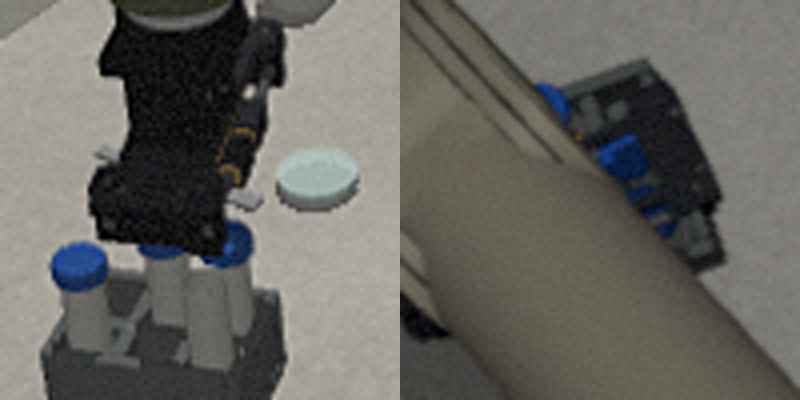

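The side view shows the closed fingertips ending at about pixel (252,276). That is just above the mouth at (251,285), with a clear gap. I'll nudge 4 mm, then hold.

```bash

python3 -m crank '[{"claw":1,"dx":0,"dy":-0.1,"dz":0,"ax":0,"ay":0,"az":0},{"claw":1,"dx":0,"dy":0,"dz":0,"ax":0,"ay":0,"az":0},{"claw":1,"dx":0,"dy":0,"dz":0,"ax":0,"ay":0,"az":0},{"claw":1,"dx":0,"dy":0,"dz":0,"ax":0,"ay":0,"az":0},{"claw":1,"dx":0,"dy":0,"dz":0,"ax":0,"ay":0,"az":0},{"claw":1,"dx":0,"dy":0,"dz":0,"ax":0,"ay":0,"az":0},{"claw":1,"dx":0,"dy":0,"dz":0,"ax":0,"ay":0,"az":0},{"claw":1,"dx":0,"dy":0,"dz":0,"ax":0,"ay":0,"az":0}]' | head -2
python3 -m crank '[{"claw":1,"dx":0,"dy":0,"dz":0,"ax":0,"ay":0,"az":0},{"claw":1,"dx":0,"dy":0,"dz":0,"ax":0,"ay":0,"az":0},{"claw":1,"dx":0,"dy":0,"dz":0,"ax":0,"ay":0,"az":0},{"claw":1,"dx":0,"dy":0,"dz":0,"ax":0,"ay":0,"az":0},{"claw":1,"dx":0,"dy":0,"dz":0,"ax":0,"ay":0,"az":0},{"claw":1,"dx":0,"dy":0,"dz":0,"ax":0,"ay":0,"az":0},{"claw":1,"dx":0,"dy":0,"dz":0,"ax":0,"ay":0,"az":0},{"claw":1,"dx":0,"dy":0,"dz":0,"ax":0,"ay":0,"az":0}]' | head -2
python3 -m crank '[{"claw":1,"dx":0,"dy":0,"dz":0,"ax":0,"ay":0,"az":0},{"claw":1,"dx":0,"dy":0,"dz":0,"ax":0,"ay":0,"az":0},{"claw":1,"dx":0,"dy":0,"dz":0,"ax":0,"ay":0,"az":0},{"claw":1,"dx":0,"dy":0,"dz":0,"ax":0,"ay":0,"az":0},{"claw":1,"dx":0,"dy":0,"dz":0,"ax":0,"ay":0,"az":0},{"claw":1,"dx":0,"dy":0,"dz":0,"ax":0,"ay":0,"az":0},{"claw":1,"dx":0,"dy":0,"dz":0,"ax":0,"ay":0,"az":0},{"claw":1,"dx":0,"dy":0,"dz":0,"ax":0,"ay":0,"az":0}]' | head -2
python3 -m crank '[{"claw":1,"dx":0,"dy":0,"dz":0,"ax":0,"ay":0,"az":0},{"claw":1,"dx":0,"dy":0,"dz":0,"ax":0,"ay":0,"az":0},{"claw":1,"dx":0,"dy":0,"dz":0,"ax":0,"ay":0,"az":0},{"claw":1,"dx":0,"dy":0,"dz":0,"ax":0,"ay":0,"az":0},{"claw":1,"dx":0,"dy":0,"dz":0,"ax":0,"ay":0,"az":0},{"claw":1,"dx":0,"dy":0,"dz":0,"ax":0,"ay":0,"az":0},{"claw":1,"dx":0,"dy":0,"dz":0,"ax":0,"ay":0,"az":0},{"claw":1,"dx":0,"dy":0,"dz":0,"ax":0,"ay":0,"az":0}]' | head -2
python3 go.py '[.483,-.034,.167]'
```

```text
time: 3.7
ee_pos: [0.5299, 0.2602, 0.1677]
time: 4.37
ee_pos: [0.5299, 0.2602, 0.1677]
time: 5.03
ee_pos: [0.5299, 0.2603, 0.1677]
time: 5.7
ee_pos: [0.5299, 0.2603, 0.1677]
t 5.7 tcp [0.5299 0.2603 0.1677] q7 [ 0.08  0.41 -0.77  1.62  0.3   1.23 -1.89] w 0.0003 zaxis [ 1.e-04 -1.e-04 -1.e+00] F [ 0.8 -0.8 -0.2]
total units [-5.5   8.27  0.03]
```

```bash

python3 -m crank '[{"claw":1,"dx":0,"dy":0,"dz":-0.6,"ax":0,"ay":0,"az":0},{"claw":1,"dx":0,"dy":0,"dz":-0.6,"ax":0,"ay":0,"az":0},{"claw":1,"dx":-0.55,"dy":0.83,"dz":0,"ax":0,"ay":0,"az":0},{"claw":1,"dx":-0.55,"dy":0.83,"dz":0,"ax":0,"ay":0,"az":0},{"claw":1,"dx":-0.55,"dy":0.83,"dz":0,"ax":0,"ay":0,"az":0},{"claw":1,"dx":-0.55,"dy":0.83,"dz":0,"ax":0,"ay":0,"az":0},{"claw":1,"dx":-0.55,"dy":0.83,"dz":0,"ax":0,"ay":0,"az":0},{"claw":1,"dx":-0.55,"dy":0.83,"dz":0,"ax":0,"ay":0,"az":0}]' | head -2
python3 -m crank '[{"claw":1,"dx":-0.55,"dy":0.83,"dz":0.2,"ax":0,"ay":0,"az":0},{"claw":1,"dx":-0.55,"dy":0.83,"dz":0.4,"ax":0,"ay":0,"az":0},{"claw":1,"dx":-0.55,"dy":0.8,"dz":0.6,"ax":0,"ay":0,"az":0},{"claw":1,"dx":-0.55,"dy":0.8,"dz":0.6,"ax":0,"ay":0,"az":0},{"claw":1,"dx":0,"dy":0,"dz":0.5,"ax":0,"ay":0,"az":0},{"claw":1,"dx":0,"dy":0,"dz":0.3,"ax":0,"ay":0,"az":0},{"claw":1,"dx":0,"dy":0,"dz":0,"ax":0,"ay":0,"az":0},{"claw":1,"dx":0,"dy":0,"dz":0,"ax":0,"ay":0,"az":0}]' | head -2
python3 go.py '[.483,-.034,.059]'
```

```text
time: 6.37
ee_pos: [0.5016, 0.0819, 0.2039]
time: 7.03
ee_pos: [0.4828, -0.0319, 0.1261]
t 7.0333 tcp [ 0.4828 -0.0319  0.1261] q7 [ 0.57  0.18 -0.65  1.94  0.12  1.06 -1.27] w 0.0007 zaxis [ 0.e+00  6.e-04 -1.e+00] F [ 0.2 -0.2  1. ]
total units [-0.02  0.07  2.24]
```

```bash

python3 -m crank '[{"claw":1,"dx":0,"dy":0.05,"dz":0.5,"ax":0,"ay":0,"az":0},{"claw":1,"dx":0,"dy":0,"dz":0.5,"ax":0,"ay":0,"az":0},{"claw":1,"dx":0,"dy":0,"dz":0.5,"ax":0,"ay":0,"az":0},{"claw":1,"dx":0,"dy":0,"dz":0.4,"ax":0,"ay":0,"az":0},{"claw":1,"dx":0,"dy":0,"dz":0.2,"ax":0,"ay":0,"az":0},{"claw":1,"dx":0,"dy":0,"dz":0.1,"ax":0,"ay":0,"az":0},{"claw":1,"dx":0,"dy":0,"dz":0,"ax":0,"ay":0,"az":0},{"claw":1,"dx":0,"dy":0,"dz":0,"ax":0,"ay":0,"az":0}]' | head -2
python3 go.py '[.483,-.034,.059]'
python3 -c "
from h import *
c=shot('side')
print(proj(c,[.483,-.034,.015]))
cv2.imwrite('pics/c3.png',cv2.resize(c['color'][190:290,270:390],None,fx=5,fy=5,interpolation=2)[:,:,::-1])"
```

```text
time: 7.7
ee_pos: [0.4837, -0.0343, 0.0604]
t 7.7 tcp [ 0.4837 -0.0343  0.0604] q7 [ 0.55  0.28 -0.63  1.99  0.2   0.93 -1.33] w 0.0006 zaxis [ 9.e-04 -1.e-04 -1.e+00] F [ 1.3 -0.5  0.1]
total units [-0.02 -0.02  0.05]
[327.89517557 264.56429394]
```

View pics/c3.png

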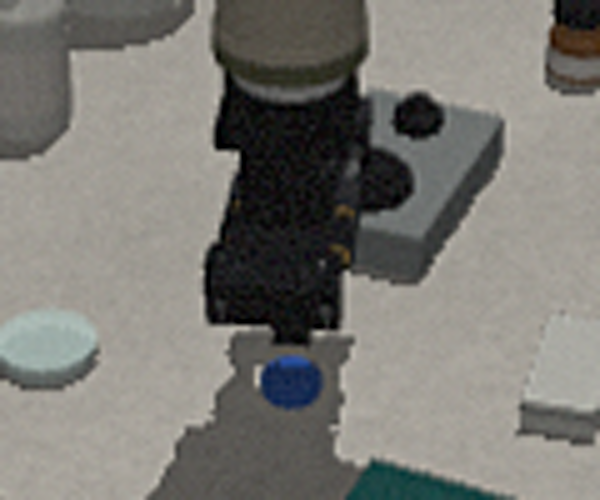

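The fingertips at crop (290,345) hang just above the blue cap at (290,378), with a gap of about 2.5 cm and no contact. Hold.

```bash

python3 -m crank '[{"claw":1,"dx":0,"dy":0,"dz":0,"ax":0,"ay":0,"az":0},{"claw":1,"dx":0,"dy":0,"dz":0,"ax":0,"ay":0,"az":0},{"claw":1,"dx":0,"dy":0,"dz":0,"ax":0,"ay":0,"az":0},{"claw":1,"dx":0,"dy":0,"dz":0,"ax":0,"ay":0,"az":0},{"claw":1,"dx":0,"dy":0,"dz":0,"ax":0,"ay":0,"az":0},{"claw":1,"dx":0,"dy":0,"dz":0,"ax":0,"ay":0,"az":0},{"claw":1,"dx":0,"dy":0,"dz":0,"ax":0,"ay":0,"az":0},{"claw":1,"dx":0,"dy":0,"dz":0,"ax":0,"ay":0,"az":0}]' | head -2
python3 -m crank '[{"claw":1,"dx":0,"dy":0,"dz":0,"ax":0,"ay":0,"az":0},{"claw":1,"dx":0,"dy":0,"dz":0,"ax":0,"ay":0,"az":0},{"claw":1,"dx":0,"dy":0,"dz":0,"ax":0,"ay":0,"az":0},{"claw":1,"dx":0,"dy":0,"dz":0,"ax":0,"ay":0,"az":0},{"claw":1,"dx":0,"dy":0,"dz":0,"ax":0,"ay":0,"az":0},{"claw":1,"dx":0,"dy":0,"dz":0,"ax":0,"ay":0,"az":0},{"claw":1,"dx":0,"dy":0,"dz":0,"ax":0,"ay":0,"az":0},{"claw":1,"dx":0,"dy":0,"dz":0,"ax":0,"ay":0,"az":0}]' | head -2
python3 -m crank '[{"claw":1,"dx":0,"dy":0,"dz":0,"ax":0,"ay":0,"az":0},{"claw":1,"dx":0,"dy":0,"dz":0,"ax":0,"ay":0,"az":0},{"claw":1,"dx":0,"dy":0,"dz":0,"ax":0,"ay":0,"az":0},{"claw":1,"dx":0,"dy":0,"dz":0,"ax":0,"ay":0,"az":0},{"claw":1,"dx":0,"dy":0,"dz":0,"ax":0,"ay":0,"az":0},{"claw":1,"dx":0,"dy":0,"dz":0,"ax":0,"ay":0,"az":0},{"claw":1,"dx":0,"dy":0,"dz":0,"ax":0,"ay":0,"az":0},{"claw":1,"dx":0,"dy":0,"dz":0,"ax":0,"ay":0,"az":0}]' | head -2
python3 -m crank '[{"claw":1,"dx":0,"dy":0,"dz":0,"ax":0,"ay":0,"az":0},{"claw":1,"dx":0,"dy":0,"dz":0,"ax":0,"ay":0,"az":0},{"claw":1,"dx":0,"dy":0,"dz":0,"ax":0,"ay":0,"az":0},{"claw":1,"dx":0,"dy":0,"dz":0,"ax":0,"ay":0,"az":0},{"claw":1,"dx":0,"dy":0,"dz":0,"ax":0,"ay":0,"az":0},{"claw":1,"dx":0,"dy":0,"dz":0,"ax":0,"ay":0,"az":0},{"claw":1,"dx":0,"dy":0,"dz":-0.6,"ax":0,"ay":0,"az":0},{"claw":1,"dx":0,"dy":0,"dz":-0.8,"ax":0,"ay":0,"az":0}]' | head -2
python3 go.py '[.529,-.206,.100]'
```

```text
time: 8.42
ee_pos: [0.4832, -0.0345, 0.0597]
time: 9.08
ee_pos: [0.4832, -0.0346, 0.0598]
time: 9.75
ee_pos: [0.4832, -0.0346, 0.0598]
time: 10.42
ee_pos: [0.4818, -0.0344, 0.1007]
t 10.4167 tcp [ 0.4818 -0.0344  0.1007] q7 [ 0.57  0.22 -0.64  1.96  0.15  1.02 -1.28] w 0.0007 zaxis [-3.7e-03  9.0e-04 -1.0e+00] F [ 0.8  0.2 -0.4]
total units [-0.95  5.86  0.01]
```

```bash

python3 -m crank '[{"claw":1,"dx":-0.1,"dy":0.7,"dz":0,"ax":0,"ay":0,"az":0},{"claw":1,"dx":-0.15,"dy":0.8,"dz":0,"ax":0,"ay":0,"az":0},{"claw":1,"dx":-0.15,"dy":0.9,"dz":0,"ax":0,"ay":0,"az":0},{"claw":1,"dx":-0.15,"dy":0.9,"dz":0,"ax":0,"ay":0,"az":0},{"claw":1,"dx":-0.15,"dy":0.9,"dz":0,"ax":0,"ay":0,"az":0},{"claw":1,"dx":-0.15,"dy":0.9,"dz":0,"ax":0,"ay":0,"az":0},{"claw":1,"dx":-0.1,"dy":0.7,"dz":0,"ax":0,"ay":0,"az":0},{"claw":1,"dx":0,"dy":0,"dz":0,"ax":0,"ay":0,"az":0}]' | head -2
python3 -m crank '[{"claw":1,"dx":0,"dy":0,"dz":0,"ax":0,"ay":0,"az":0},{"claw":1,"dx":0,"dy":0,"dz":0,"ax":0,"ay":0,"az":0}]'
python3 go.py '[.529,-.206,.065]'
```

```text
time: 11.08
ee_pos: [0.5296, -0.2098, 0.1014]
time: 11.25
ee_pos: [0.5295, -0.2036, 0.1016]
eef_rot: [0.977, 0.213, -0.0, -0.0]
ft_force: [-0.4, -0.1, -0.0]
width: 0.0005
grip_force: 0.0
t 11.25 tcp [ 0.5295 -0.2036  0.1016] q7 [ 0.72  0.38 -0.52  1.75  0.21  1.07 -1.01] w 0.0005 zaxis [-3.e-04  7.e-04 -1.e+00] F [-0.4 -0.1 -0. ]
total units [-0.05  0.07  1.22]
```

```bash

python3 -m crank '[{"claw":1,"dx":-0.05,"dy":0.07,"dz":0.3,"ax":0,"ay":0,"az":0},{"claw":1,"dx":0,"dy":0,"dz":0.3,"ax":0,"ay":0,"az":0},{"claw":1,"dx":0,"dy":0,"dz":0.25,"ax":0,"ay":0,"az":0},{"claw":1,"dx":0,"dy":0,"dz":0.15,"ax":0,"ay":0,"az":0},{"claw":1,"dx":0,"dy":0,"dz":0,"ax":0,"ay":0,"az":0},{"claw":1,"dx":0,"dy":0,"dz":0,"ax":0,"ay":0,"az":0}]' | head -4
python3 -m crank '[{"claw":1,"dx":0,"dy":0,"dz":0.07,"ax":0,"ay":0,"az":0},{"claw":1,"dx":0,"dy":0,"dz":0.07,"ax":0,"ay":0,"az":0},{"claw":1,"dx":0,"dy":0,"dz":0,"ax":0,"ay":0,"az":0}]' | head -4
python3 go.py '[.529,-.206,.057]'
python3 -c "
from h import *
c=shot('side')
cv2.imwrite('pics/c4.png',cv2.resize(c['color'][150:270,290:410],None,fx=5,fy=5,interpolation=2)[:,:,::-1])"
```

```text
time: 11.75
ee_pos: [0.5288, -0.2067, 0.0715]
eef_rot: [0.977, 0.213, -0.0, -0.0]
ft_force: [-2.7, 1.3, 3.5]
time: 12.0
ee_pos: [0.5294, -0.2069, 0.069]
eef_rot: [0.977, 0.213, -0.0, 0.0]
ft_force: [-7.9, 3.5, 15.3]
t 12.0 tcp [ 0.5294 -0.2069  0.069 ] q7 [ 0.72  0.42 -0.51  1.78  0.24  1.01 -1.03] w 0.0004 zaxis [ 1.e-04 -5.e-04 -1.e+00] F [-7.9  3.5 15.3]
total units [ 0.   -0.03  0.4 ]
```

View pics/c4.png

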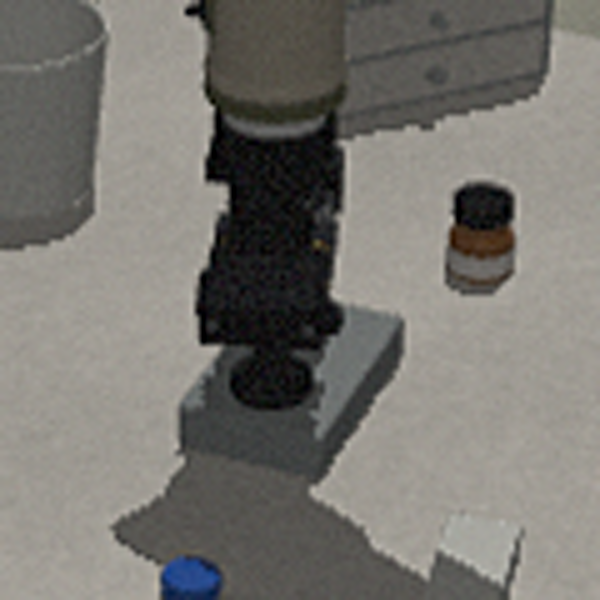

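The fingertips sit centred on the large key at crop (270,375), and the small key is untouched. The force of 15 N is already above the 5 N spring, so the key looks bottomed. I'll add a small extra push to confirm, then let go.

```bash

python3 -m crank '[{"claw":1,"dx":0,"dy":0,"dz":0.05,"ax":0,"ay":0,"az":0},{"claw":1,"dx":0,"dy":0,"dz":0,"ax":0,"ay":0,"az":0},{"claw":1,"dx":0,"dy":0,"dz":0,"ax":0,"ay":0,"az":0}]' | head -4
python3 go.py '[.529,-.206,.057]'
```

```text
time: 12.3
ee_pos: [0.5295, -0.207, 0.0687]
eef_rot: [0.977, 0.213, 0.0, 0.001]
ft_force: [-14.3, 6.3, 30.8]
t 12.3 tcp [ 0.5295 -0.207   0.0687] q7 [ 0.72  0.42 -0.51  1.78  0.24  1.01 -1.03] w 0.0008 zaxis [ 4.0e-04 -1.1e-03 -1.0e+00] F [-14.3   6.3  30.8]
total units [-0.   -0.04  0.39]
```

The stop is hard: 15 N more gave only 0.3 mm. I'll release in small steps to read the spring travel, then back off.

```bash

python3 -m crank '[{"claw":1,"dx":0,"dy":0,"dz":-0.12,"ax":0,"ay":0,"az":0},{"claw":1,"dx":0,"dy":0,"dz":0,"ax":0,"ay":0,"az":0}]' | sed -n '2p;4p'
python3 -m crank '[{"claw":1,"dx":0,"dy":0,"dz":-0.07,"ax":0,"ay":0,"az":0},{"claw":1,"dx":0,"dy":0,"dz":0,"ax":0,"ay":0,"az":0}]' | sed -n '2p;4p'
python3 -m crank '[{"claw":1,"dx":0,"dy":0,"dz":-0.07,"ax":0,"ay":0,"az":0},{"claw":1,"dx":0,"dy":0,"dz":0,"ax":0,"ay":0,"az":0}]' | sed -n '2p;4p'
python3 -m crank '[{"claw":1,"dx":0,"dy":0,"dz":-0.07,"ax":0,"ay":0,"az":0},{"claw":1,"dx":0,"dy":0,"dz":0,"ax":0,"ay":0,"az":0}]' | sed -n '2p;4p'
python3 -m crank '[{"claw":1,"dx":0,"dy":0,"dz":-0.4,"ax":0,"ay":0,"az":0},{"claw":1,"dx":0,"dy":0,"dz":-0.8,"ax":0,"ay":0,"az":0},{"claw":1,"dx":0,"dy":0,"dz":-0.8,"ax":0,"ay":0,"az":0},{"claw":1,"dx":0,"dy":0,"dz":-0.8,"ax":0,"ay":0,"az":0},{"claw":1,"dx":0,"dy":0,"dz":-0.8,"ax":0,"ay":0,"az":0},{"claw":1,"dx":0,"dy":0,"dz":-0.4,"ax":0,"ay":0,"az":0},{"claw":1,"dx":0,"dy":0,"dz":0,"ax":0,"ay":0,"az":0},{"claw":1,"dx":0,"dy":0,"dz":0,"ax":0,"ay":0,"az":0}]' | sed -n '1,4p'
python3 -c "
from h import *
c=shot('side','side1.png')
S=dict(np.load('side0.npz'));T=dict(np.load('top0.npz'))
for z in(.044,.050,.056):print(z,ray(T,400.5,231.4,z).round(4),ray(S,343.5,224.5,z).round(4))"
```

```text
ee_pos: [0.5297, -0.2072, 0.0708]
ft_force: [-1.8, 1.9, 5.0]
ee_pos: [0.5297, -0.2071, 0.0723]
ft_force: [0.5, 0.5, 3.5]
ee_pos: [0.5295, -0.2072, 0.0742]
ft_force: [1.4, 0.8, 2.2]
ee_pos: [0.529, -0.2074, 0.076]
ft_force: [0.2, -0.1, -0.7]
time: 13.63
ee_pos: [0.5291, -0.2073, 0.196]
eef_rot: [0.977, 0.213, 0.0, 0.0]
ft_force: [0.7, 0.1, -1.1]
0.044 [ 0.5275 -0.2042  0.044 ] [ 0.5307 -0.2092  0.044 ]
0.05 [ 0.5268 -0.2034  0.05  ] [ 0.5261 -0.2012  0.05  ]
0.056 [ 0.526  -0.2026  0.056 ] [ 0.5216 -0.1931  0.056 ]
```

View pics/side1.png

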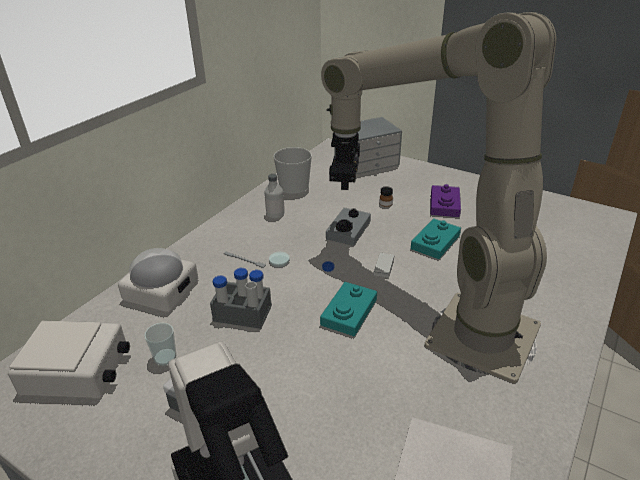

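The side view shows the arm clear above the box. The cap (328,267), tubes and bystanders have not moved, and the key is back up. On release the force fell from 5 N to 0 over about 6 mm, which confirms a full press. Handing in.

```bash
python3 -c "
from bench import r
print(r.close_job())"
```

```text
the job is handed in; nothing more can be done
None
```

I pointed at the open tube and then the missing cap for over two seconds each, then pressed the large key fully down and let it go; nothing else was touched, and I handed the job in at about 14 s (no verdict was returned).

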